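# Fetch the sample tin from behind the tall containers and weigh it

## Task

The flat sample tin at the back of the timber tray has to go on the scale. Stand the three tall containers crowded round it (round jar, bottle, square jar) on the steel drip tray, set the tin upright in the middle of the scale's pan, then put each container back upright on the spot in the timber tray where it stood at the start. Tip none of them over, and leave the two small dishes in the timber tray where they are.

Things in the scene. Friction and masses are not known exactly. Their poses are not given: they have to be found in the camera images.
- round_jar_mid (a point): Tall round white plastic jar with a wide orange screw lid (60 mm across, almost as wide as the jar): 62 mm diameter, 92 mm tall, straight side from the foot up to 68 mm (the place to grip; the upper part of it is clear of the tin, dishes and tray sides). The point is its centre, 46 mm above its foot; z is up along the jar. About 0.22 kg. It starts in one of the three tall containers' places in the timber tray.
- bottle_mid (a point): Tall round white plastic bottle with shoulders and a narrow orange cap (31 mm across): body 56 mm diameter, straight side up to 66 mm (the place to grip, as on the round jar), 96 mm tall in all. The point is its centre, 48 mm above its foot; z is up along the bottle. About 0.18 kg. It starts in one of the three tall containers' places.
- square_jar_mid (a point): Tall square white plastic jar, 54 mm by 54 mm with rounded edges, with a round orange lid (48 mm across): flat sides up to 68 mm (the place to grip), 88 mm tall in all. The point is its centre, 44 mm above its foot; x and y point out of its flat sides, z is up. About 0.22 kg. It starts in one of the three tall containers' places.
- tin_mid (a point): Flat round bare-metal sample tin with slip lid: 56 mm diameter at the lid (top 12 mm), 54 mm below it, 40 mm tall. The point is its centre, 20 mm above its foot; z is up. About 0.12 kg. It starts in the middle of the timber tray's back row, with a tall container on its left, on its right and in front of it, 70 mm away centre to centre; they are about twice as tall as the tin, so a gripper cannot come down round it until they are gone.
- dish0_mid (a point): Small low open steel dish, 42 mm diameter, 18 mm tall, in the front right corner of the timber tray (the tray's -x, -y corner), beside the tall container in front: not to be moved. The point is its centre, 9 mm above its foot.
- dish1_mid (a point): The same kind of small steel dish in the front left corner of the timber tray (-x, +y corner): not to be moved. The point is its centre, 9 mm above its foot.
- rack_floor (a point): Fixed timber tray (light wood, low sides, open top) in which the containers, tin and dishes stand: 172 mm deep (x) by 236 mm wide (y) outside, sides 12 mm thick and 30 mm high above the bench, floor 8 mm above the bench. The point is the middle of its inner floor; x points to its back (away from the robot), y to its left, z up. Back row of places at x = +35 mm, y = -70, 0 (tin), +70 mm; front row at x = -35 mm, y = -70 (dish), 0, +70 mm (dish); all within a few mm.
- tray_floor (a point): Fixed steel drip tray, empty, to one side (left or right) of the timber tray: 360 mm long (x) by 160 mm wide (y) outside, with a thin rim 4 mm thick that stands 14 mm above the bench (with a rolled edge to 17 mm). The point is the middle of its inner floor, 4 mm above the bench; x runs along its length, y across, z up. The three tall containers stand here, side by side, while the tin is fetched.
- pan_middle (a point): Bench scale on the other side of the timber tray: grey body 235 mm (x) by 175 mm (y), 46 mm high, black display panel towards the robot, and a fixed flat round steel pan, 140 mm diameter, whose top is 60 mm above the bench. The point is the middle of the pan's top face; x points away from the robot along the scale's body, z up.
Not all that is in view belongs to the job. What is meant by the part that bears tin_mid is not brown, and is the smaller of those in its own colour. Leave any purple look-alike of the part that bears round_jar_mid alone.

How it is judged (in metres and radians):
On the way, in this order (a step that is already met when the one before it is completed fails the run):
1. all three tall containers stand upright on the steel drip tray, let go (x of round_jar_mid in the frame of tray_floor between -0.152 and 0.152 m and y of round_jar_mid in the frame of tray_floor between -0.053 and 0.053 m and z of round_jar_mid in the frame of tray_floor between 0.04 and 0.052 m and angle between each of round_jar_mid, bottle_mid, square_jar_mid's own z axis and vertical below 0.12 rad and contact force between the fingers and round_jar below 0.3 N and linear speed of each of round_jar, bottle, square_jar below 0.02 m/s and x of bottle_mid in the frame of tray_floor between -0.152 and 0.152 m and y of bottle_mid in the frame of tray_floor between -0.053 and 0.053 m and z of bottle_mid in the frame of tray_floor between 0.042 and 0.054 m and contact force between the fingers and bottle below 0.3 N and x of square_jar_mid in the frame of tray_floor between -0.152 and 0.152 m and y of square_jar_mid in the frame of tray_floor between -0.053 and 0.053 m and z of square_jar_mid in the frame of tray_floor between 0.038 and 0.05 m and contact force between the fingers and square_jar below 0.3 N), for 0.1 s.
2. the tin stands upright in the middle of the scale's pan, let go (horizontal distance between tin_mid and pan_middle below 0.015 m and z of tin_mid in the frame of pan_middle between 0.015 and 0.025 m and angle between tin_mid's own z axis and vertical below 0.12 rad and contact force between the fingers and tin below 0.3 N and linear speed of tin below 0.02 m/s), for 0.1 s.
At the end, for the whole second after the job is handed in: The tin stands upright on the scale's pan, its centre within 15 mm of the pan's middle, and each tall container stands upright in the timber tray with its centre within 15 mm of where it was at the start; everything is let go and at rest (all of step 2 and distance of each of round_jar_mid, bottle_mid, square_jar_mid from where it was at the start of the episode below 0.015 m and angle between each of round_jar_mid, bottle_mid, square_jar_mid's own z axis and vertical below 0.12 rad and contact force between the fingers and round_jar below 0.3 N and linear speed of each of round_jar, bottle, square_jar below 0.02 m/s and contact force between the fingers and bottle below 0.3 N and contact force between the fingers and square_jar below 0.3 N); the robot touches nothing.
It fails at once if a tall container or the tin is tipped by more than about 35 degrees (angle between any of round_jar_mid, bottle_mid, square_jar_mid, tin_mid's own z axis and vertical above 0.6 rad).
It fails at once if a small dish in the timber tray is moved by more than 15 mm (distance of any of dish0_mid, dish1_mid from where it was at the start of the episode above 0.015 m).
It also fails if it takes over 138 s, if anything falls off the work surface, if the arm or the gripper's body presses on something with over 40 N, if the wrist force passes 120 N, or if a joint passes its speed limit or range.

## Robot

A 6-joint arm with a two-finger parallel gripper is mounted at the origin on the work surface. World frame = base frame: x ahead of the robot, y to its left, z up, the work surface at z = 0. Lengths are in m, angles in degrees, forces in N, time in s.
With the tool pointing down it reaches from about 0.225 to 0.725 m from the base axis. Payload 3.1 kg.
Tool frame: the origin (TCP) lies at the very end of the fingers, on their centre line; the grasp point (between the pads) lies 19 mm behind it; x points along the fingers, z is the direction in which the jaws open and shut, and the axes are right-handed (so a half turn about x gives the same grasp; the last joint's range is limited). The gripper opens to 85 mm and grips with 20 to 120 N. Pads are 22 mm wide; open, the fingers measure 114 mm over their backs; the gripper's body (76 mm by 85 mm) begins 54 mm behind the grasp point. The pads swing forward as they close: fully open they stand 13 mm farther back than shut.
Start: joints at [-80.833, 2.75, 5.684, 92.934, 0, 82.678], TCP at [0.149, -0.503, 0.231] pointing down, gripper open.
Joint ranges: [-166.93, 166.93], [-56.73, 111.36], [-69.38, 81.34], [-121.58, 131.49], [-85.45, 84.26], [-180, 180]. Speed limits (degrees/s): [159.86, 159.86, 180, 180, 180, 180].

## Interface

Orientations are given as a 3x3 rotation matrix whose columns are the frame's x, y, z axes.
In Python, from cell import manip, fingers, kin, viewer gives the robot as it stands. Calls block until the motion is done:
- manip.goto(position, orientation): joint-space move of the TCP to a pose.
- manip.movel(position, attitude=None, max_speed=0.15, force_limit=None): straight line of the TCP; attitude=None keeps the orientation; max_speed is the mean speed in m/s. With force_limit (N) it stops when the force on the tool has changed by that much, and returns True; else False.
- manip.goto_joints(angles): joint-space move.
- fingers.command_gripper(opening): finger opening in m; the grip force is fixed at half the most; returns when the fingers have stopped.
- manip.wait(seconds).
- kin.ik(position, orientation): joint angles nearest the present ones, or None.
- viewer.camera(name): name is "scene" or "top" or "wrist"; returns (picture, depth): 384x512x3 uint8, blue, green, red; 384x512 float32, m along the optical axis (not along the pixel's ray), 0 where there is no reading.
- viewer.camera_info(name): a dict with "intrinsics" (3x3 intrinsics, pixels), "cam_to_world" (4x4, takes a point from camera to world coordinates). Camera axes: x right, y up, looking along -z (the intrinsics and any distortion apply to the point x, -y, -z); pixel columns grow to the right and rows downward; lengths in m; the calibration is good to about 2 mm. A picture is of the moment at which its call begins: read the wrist's pose just before it. camera_info takes no time and is no camera call; for the wrist camera it gives the pose at the moment of the call.
A pose or a line that the arm cannot do raises manip.Unreachable and nothing moves.
- manip.job_done(): hands the job in, once; it reports no verdict.
Trained networks look in the newest picture that a camera, given by its name, has taken for a name from the list of things; names that differ only in an ending like _2 or _b are one class to them, and where a whole thing is asked for, a point or a joint stands for the part that bears it (a point fixed in the world has none). Each returns a list of dicts, best first, with "confidence" (0 to 1); they miss things now and then, are a little off and sometimes report something else, mostly with a low value. They report only what shows in the picture. A call takes as long as a camera call. They do not tell look-alikes from the thing itself.
- viewer.masks_of(camera, label): "region" (384x512 bool, what is visible of it) and "extent" ([centre column, centre row, width, height] in pixels, round what is visible of it).
Readings, each from a call of its own:
- manip.read_time(): time.
- manip.read_qpos(): joint angles.
- manip.read_qvel(): joint speeds.
- manip.read_effort(): joint torques, N m.
- manip.read_tool_pos(): TCP position.
- manip.read_tcp_rot(): TCP orientation.
- manip.read_wrist_force(): force on the tool from outside, world axes, zero at the start.
- manip.read_moment(): the same for the moment, N m.
- manip.read_opening(): finger opening in m.
Only numpy, scipy, OpenCV 4.12 (cv2) and the standard library are available. Lean on these libraries where they do the work, as an engineer would, in place of code of your own. Each camera call takes 0.05 s, during which the arm holds its last target.

## Working session

There is one attempt and no reset: what is moved stays moved. The work goes in short steps, each a Python script; the robot and the scene stay as the last script left them, time stands still between calls to the robot, and variables do not carry over. Pictures are saved under pics/ and viewed, and the job is handed in when it is done.

```bash
ls; mkdir -p pics; cat > h.py <<'E'
import numpy as np, cv2
from cell import manip, fingers, kin, viewer
def px2w(cam,u,v,d,info=None):
    i=info or viewer.camera_info(cam);K=np.array(i["intrinsics"]);T=np.array(i["cam_to_world"])
    u=np.asarray(u,float);v=np.asarray(v,float);d=np.asarray(d,float)
    x=(u-K[0,2])/K[0,0]*d;y=(v-K[1,2])/K[1,1]*d
    p=np.stack([x,-y,-d],-1)
    return p@T[:3,:3].T+T[:3,3]
def w2px(cam,P,info=None):
    i=info or viewer.camera_info(cam);K=np.array(i["intrinsics"]);T=np.array(i["cam_to_world"])
    p=(np.asarray(P)-T[:3,3])@T[:3,:3]
    return np.array([K[0,0]*p[0]/-p[2]+K[0,2],K[1,1]*-p[1]/-p[2]+K[1,2]])
E
python3 - <<'E'
from h import *
for c in ["scene","top","wrist"]:
    im,d=viewer.camera(c); cv2.imwrite(f"pics/{c}0.png",im); np.save(f"{c}0.npy",d)
    i=viewer.camera_info(c); print(c,{k:np.round(v,3).tolist() if k in("intrinsics","cam_to_world") else v for k,v in i.items()})
print(manip.read_time(),manip.read_tcp_rot())
E
```

```text
pics
scene {'intrinsics': [[366.861, 0.0, 260.125], [0.0, 366.861, 194.096], [0.0, 0.0, 1.0]], 'cam_to_world': [[-0.675, -0.415, 0.61, 1.209], [0.737, -0.393, 0.549, 0.581], [0.012, 0.821, 0.571, 0.661], [0.0, 0.0, 0.0, 1.0]]}
top {'intrinsics': [[389.692, 0.0, 267.776], [0.0, 389.692, 189.207], [0.0, 0.0, 1.0]], 'cam_to_world': [[-0.011, 0.997, -0.073, 0.518], [-1.0, -0.011, -0.001, 0.003], [-0.001, 0.073, 0.997, 0.985], [0.0, 0.0, 0.0, 1.0]]}
wrist {'intrinsics': [[346.295, 0.0, 251.358], [0.0, 346.295, 192.519], [0.0, 0.0, 1.0]], 'cam_to_world': [[0.283, 0.923, 0.261, 0.216], [-0.959, 0.273, 0.074, -0.484], [-0.003, -0.271, 0.962, 0.372], [0.0, 0.0, 0.0, 1.0]]}
0.15 [[-3.01072522e-04  9.58867328e-01  2.83854463e-01]
 [ 1.85253780e-03  2.83854524e-01 -9.58865568e-01]
 [-9.99998239e-01  2.37163048e-04 -1.86179877e-03]]
```

View pics/top0.png

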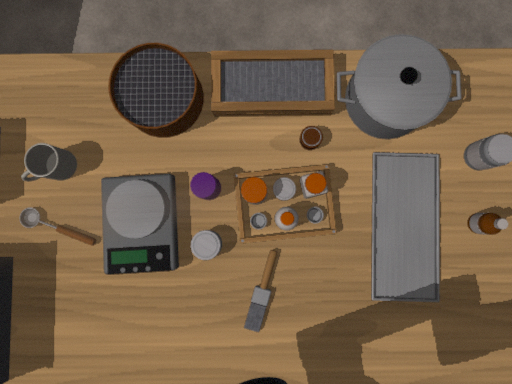

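View pics/scene0.png

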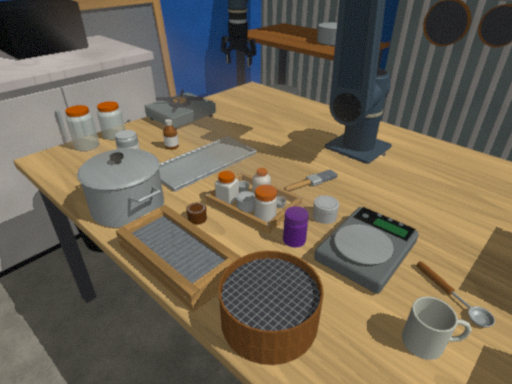

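View pics/wrist0.png

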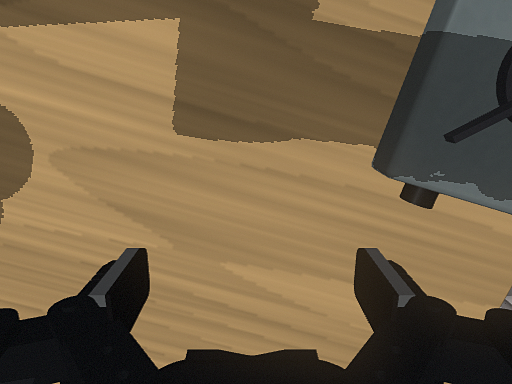

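```bash
python3 - <<'E'
from h import *
for cam in ["top","scene"]:
  im,d=viewer.camera(cam)
  for l in ["round_jar_mid","bottle_mid","square_jar_mid","tin_mid","dish0_mid","rack_floor","tray_floor","pan_middle"]:
    for m in viewer.masks_of(cam,l):
        r=m["region"]&(d>0); 
        if r.sum()<5: continue
        v,u=np.nonzero(r);P=px2w(cam,u,v,d[v,u]);zt=np.percentile(P[:,2],95)
        t=P[P[:,2]>zt-.006]
        print(cam,l,round(m["confidence"],2),np.round(m["extent"]),"ztop",round(zt,3),"topmean",np.round(t.mean(0),3),"min",np.round(P.min(0),3),"max",np.round(P.max(0),3))
E
```

```text
top round_jar_mid 0.92 [254. 191.  23.  26.] ztop 0.102 topmean [0.582 0.036 0.1  ] min [0.552 0.007 0.005] max [0.612 0.064 0.104]
top round_jar_mid 0.83 [205. 185.  30.  30.] ztop 0.094 topmean [0.595 0.153 0.092] min [ 0.565  0.123 -0.003] max [0.636 0.201 0.096]
top bottle_mid 0.61 [284. 219.  22.  26.] ztop 0.105 topmean [ 0.516 -0.038  0.103] min [ 0.489 -0.069  0.005] max [ 0.543 -0.013  0.107]
top square_jar_mid 0.74 [313. 185.  26.  35.] ztop 0.098 topmean [ 0.596 -0.105  0.096] min [ 0.565 -0.136  0.007] max [ 0.627 -0.074  0.1  ]
top tin_mid 0.98 [311. 138.  27.  26.] ztop 0.043 topmean [ 0.716 -0.104  0.041] min [ 0.688 -0.132 -0.004] max [ 0.753 -0.077  0.046]
top tin_mid 0.88 [209. 243.  32.  26.] ztop 0.054 topmean [0.455 0.154 0.052] min [ 0.417  0.119 -0.002] max [0.491 0.188 0.056]
top tin_mid 0.72 [285. 188.  19.  22.] ztop 0.051 topmean [ 0.588 -0.035  0.048] min [ 0.56  -0.068  0.004] max [ 0.62  -0.009  0.055]
top dish0_mid 0.74 [315. 215.  17.  17.] ztop 0.027 topmean [ 0.525 -0.111  0.025] min [ 0.504 -0.129  0.007] max [ 0.543 -0.092  0.029]
top rack_floor 0.
[... 1329 characters left out ...]
0.003  0.05 ]
scene dish0_mid 0.57 [243. 185.  12.  11.] ztop 0.026 topmean [ 0.522 -0.105  0.023] min [ 0.506 -0.125  0.007] max [ 0.548 -0.087  0.027]
scene rack_floor 0.7 [255. 205.  98.  64.] ztop 0.03 topmean [ 0.575 -0.002  0.029] min [ 0.421 -0.18  -0.005] max [0.653 0.14  0.098]
scene rack_floor 0.35 [261. 178.  18.  23.] ztop 0.103 topmean [ 0.521 -0.033  0.102] min [ 0.386 -0.168 -0.002] max [ 0.548 -0.006  0.104]
scene tray_floor 0.87 [207. 164.  96.  57.] ztop 0.014 topmean [ 0.489 -0.325  0.014] min [ 0.286 -0.452 -0.006] max [ 0.742 -0.227  0.135]
scene pan_middle 0.72 [367. 251. 105.  87.] ztop 0.06 topmean [0.549 0.326 0.058] min [ 0.326  0.212 -0.005] max [0.633 0.414 0.063]
```

Look-alikes:
- **Tin:** top-image pixels (311,138) is brown, so it's excluded. (209,243) is silver but larger (about 64 mm). (285,188) is the smaller silver one and stands in the timber tray, so it's the target.
- **Jar:** (205,185) is purple, so I'll leave it alone. (254,191) is the white and orange jar in the tray.

Next I'll move the wrist camera over the tray to measure, and confirm this in a crop.

```bash
cat >> h.py <<'E'
def ori(ang):  # jaw dir z = (sin a? ) angle of tool y axis (deg) in world xy; z = y rotated -90
    a=np.radians(ang); y=np.array([np.cos(a),np.sin(a),0]); x=np.array([0,0,-1.]); z=np.cross(x,y)
    return np.stack([x,y,z],1)
E
python3 - <<'E'
from h import *
print(ori(0).tolist())
for p in [(.56,-.035,.30),(.5,-.035,.33),(.56,.06,.3),(.56,-.12,.3),(.5,-.33,.3),(.5,.33,.3)]:
  for a in (0,90,-90,180):
    q=kin.ik(p,ori(a)); print(p,a,None if q is None else np.round(q,0).tolist())
E
python3 - <<'E'
import cv2
im=cv2.imread("pics/top0.png")[110:270,90:350]
cv2.imwrite("pics/crop0.png",cv2.resize(im,None,fx=3,fy=3,interpolation=cv2.INTER_CUBIC))
E
```

```text
[[0.0, 1.0, 0.0], [0.0, 0.0, -1.0], [-1.0, 0.0, 0.0]]
(0.56, -0.035, 0.3) 0 [-10.0, 10.0, 22.0, 101.0, 0.0, 170.0]
(0.56, -0.035, 0.3) 90 [-10.0, 10.0, 22.0, 101.0, 0.0, 80.0]
(0.56, -0.035, 0.3) -90 [-10.0, 10.0, 22.0, 101.0, 0.0, -100.0]
(0.56, -0.035, 0.3) 180 [-10.0, 10.0, 22.0, 101.0, 0.0, -10.0]
(0.5, -0.035, 0.33) 0 [-12.0, 2.0, 16.0, 104.0, 0.0, 168.0]
(0.5, -0.035, 0.33) 90 [-12.0, 2.0, 16.0, 104.0, 0.0, 78.0]
(0.5, -0.035, 0.33) -90 [-12.0, 2.0, 16.0, 104.0, 0.0, -102.0]
(0.5, -0.035, 0.33) 180 [-12.0, 2.0, 16.0, 104.0, 0.0, -12.0]
(0.56, 0.06, 0.3) 0 [-1.0, 10.0, 22.0, 102.0, 0.0, 179.0]
(0.56, 0.06, 0.3) 90 [-1.0, 10.0, 22.0, 102.0, 0.0, 89.0]
(0.56, 0.06, 0.3) -90 [-1.0, 10.0, 22.0, 102.0, 0.0, -91.0]
(0.56, 0.06, 0.3) 180 [-1.0, 10.0, 22.0, 102.0, 0.0, -1.0]
(0.56, -0.12, 0.3) 0 [-19.0, 12.0, 24.0, 102.0, 0.0, 161.0]
(0.56, -0.12, 0.3) 90 [-19.0, 12.0, 24.0, 102.0, 0.0, 71.0]
(0.56, -0.12, 0.3) -90 [-19.0, 12.0, 24.0, 102.0, 0.0, -109.0]
(0.56, -0.12, 0.3) 180 [-19.0, 12.0, 24.0, 102.0, 0.0, -19.0]
(0.5, -0.33, 0.3) 0 [-40.0, 16.0, 29.0, 103.0, 0.0, 140.0]
(0.5, -0.33, 0.3) 90 [-40.0, 16.0, 29.0, 103.0, 0.0, 50.0]
(0.5, -0.33, 0.3) -90 [-40.0, 16.0, 29.0, 103.0, 0.0, -130.0]
(0.5, -0.33, 0.3) 180 [-40.0, 16.0, 29.0, 103.0, 0.0, -40.0]
(0.5, 0.33, 0.3) 0 [27.0, 16.0, 29.0, 103.0, 0.0, -153.0]
(0.5, 0.33, 0.3) 90 [27.0, 16.0, 29.0, 103.0, 0.0, 117.0]
(0.5, 0.33, 0.3) -90 [27.0, 16.0, 29.0, 103.0, 0.0, -63.0]
(0.5, 0.33, 0.3) 180 [27.0, 16.0, 29.0, 103.0, 0.0, 27.0]
```

View pics/crop0.png

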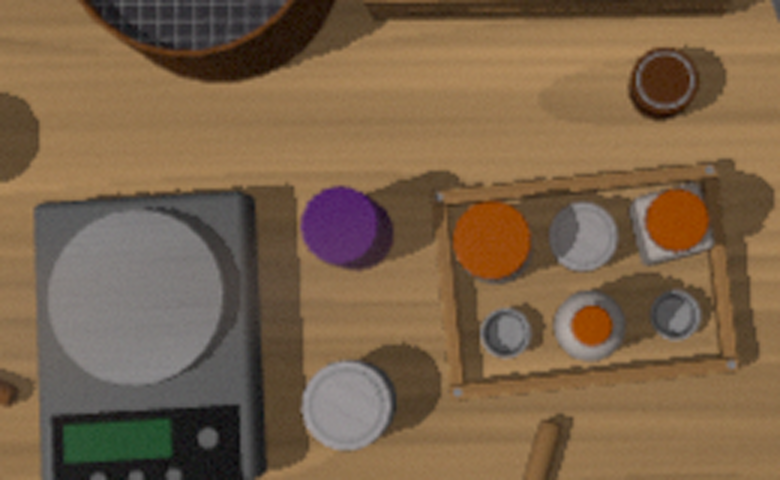

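Confirmed: crop (583,237) is the target tin, with the round jar at (492,240), square jar at (676,220) and bottle at (590,325) around it. The large silver tin at (347,403), the brown one at (662,82) and the purple jar at (341,226) stay where they are.

```bash
cat >> h.py <<'E'
def analyze(cam,labels,im,d,info,verbose=True):
    out=[]
    for l in labels:
        for m in viewer.masks_of(cam,l):
            r=m["region"]&(d>0)
            if r.sum()<30: continue
            v,u=np.nonzero(r);P=px2w(cam,u,v,d[v,u],info);zt=np.percentile(P[:,2],90)
            t=P[abs(P[:,2]-zt)<.004]
            (cx,cy),rad=cv2.minEnclosingCircle(t[:,:2].astype(np.float32)*1000)
            mm=(np.percentile(t[:,:2],1,0)+np.percentile(t[:,:2],99,0))/2
            rect=cv2.minAreaRect(t[:,:2].astype(np.float32)*1000)
            e=dict(l=l,c=m["confidence"],ext=m["extent"],zt=float(np.median(t[:,2])),mean=t.mean(0)[:2],circ=(cx/1e3,cy/1e3,rad/1e3),mid=mm,rect=rect)
            out.append(e)
            if verbose: print(l,round(e["c"],2),"px",np.round(m["extent"][:2]),"zt %.4f"%e["zt"],"mean",np.round(e["mean"],4),"circ",np.round(e["circ"],4),"mid",np.round(mm,4),"rect",np.round(rect[1],1),round(rect[2],1))
    return out
E
python3 - <<'E'
from h import *
L=["round_jar_mid","bottle_mid","square_jar_mid","tin_mid","dish0_mid","rack_floor"]
manip.goto((.52,-.035,.30),ori(180)); manip.wait(.2)
for k,(p,a) in enumerate([((.52,-.035,.30),180),((.56,-.14,.30),90)]):
    if k: manip.goto(p,ori(a)); manip.wait(.2)
    info=viewer.camera_info("wrist"); im,d=viewer.camera("wrist"); cv2.imwrite(f"pics/w{k+1}.png",im)
    np.savez(f"w{k+1}.npz",im=im,d=d,K=info["intrinsics"],T=info["cam_to_world"])
    print(p,manip.read_time(),np.round(manip.read_tool_pos(),4)); analyze("wrist",L,im,d,info)
E
```

```text
(0.52, -0.035, 0.3) 3.4583 [ 0.52   -0.0356  0.2999]
round_jar_mid 0.96 px [317. 214.] zt 0.0993 mean [0.5831 0.0358] circ [0.5841 0.036  0.0303] mid [0.5838 0.0356] rect [58.2 58. ] 68.8
round_jar_mid 0.82 px [412. 223.] zt 0.0913 mean [0.5969 0.1527] circ [0.5981 0.153  0.0302] mid [0.5973 0.153 ] rect [59.2 58.9] 47.3
bottle_mid 0.81 px [251. 156.] zt 0.1030 mean [ 0.518  -0.0385] circ [ 0.5187 -0.0385  0.0158] mid [ 0.5183 -0.0385] rect [29.1 31.6] 89.3
square_jar_mid 0.7 px [307. 147.] zt 0.0249 mean [0.513  0.0294] circ [0.5132 0.0286 0.0206] mid [0.5132 0.0286] rect [39.5 40.3] 9.7
square_jar_mid 0.59 px [191. 223.] zt 0.0951 mean [ 0.5973 -0.1051] circ [ 0.5983 -0.1055  0.0245] mid [ 0.5978 -0.1052] rect [46.9 46.6] 17.0
tin_mid 0.9 px [199. 295.] zt 0.0397 mean [ 0.7167 -0.1038] circ [ 0.7176 -0.1041  0.0281] mid [ 0.7173 -0.1042] rect [53.4 55.2] 88.6
tin_mid 0.85 px [421.  99.] zt 0.0512 mean [0.457  0.1535] circ [0.4571 0.1543 0.0358] mid [0.4578 0.1542] rect [69.3 69.7] 29.7
tin_mid 0.75 px [252. 212.] zt 0.0477 mean [ 0.589  -0.0351] circ [ 0.5899 -0.0349  0.0278] mid [
[... 1031 characters left out ...]
 rect [47.  46.7] 22.1
tin_mid 0.91 px [279.  62.] zt 0.0477 mean [ 0.5903 -0.0348] circ [ 0.5904 -0.0352  0.0279] mid [ 0.5901 -0.0349] rect [55.  54.5] 0.2
tin_mid 0.68 px [382. 124.] zt 0.0396 mean [ 0.7177 -0.1036] circ [ 0.7182 -0.104   0.028 ] mid [ 0.7181 -0.104 ] rect [55.2 54.4] 70.0
dish0_mid 0.76 px [225. 130.] zt 0.0247 mean [ 0.5258 -0.1115] circ [ 0.5266 -0.1105  0.0206] mid [ 0.5268 -0.1108] rect [39.5 39. ] 1.2
dish0_mid 0.39 px [275.  14.] zt 0.0987 mean [0.5847 0.0088] circ [0.5845 0.0109 0.0157] mid [0.5845 0.0086] rect [31.3  4.7] 0.0
rack_floor 0.56 px [246.  87.] zt 0.0290 mean [ 0.5553 -0.0791] circ [ 0.5577 -0.0579  0.1264] mid [ 0.5576 -0.0659] rect [172.  189.1] 5.0
```

```bash
python3 - <<'E'
from h import *
for k in (1,2):
    z=np.load(f"w{k}.npz");info=dict(intrinsics=z["K"],cam_to_world=z["T"])
    v,u=np.mgrid[:384,:512];P=px2w("wrist",u,v,z["d"],info)
    for name,c in (("sq",(.5984,-.1053)),("rj",(.584,.036)),("bo",(.5188,-.0385))):
        near=np.hypot(P[...,0]-c[0],P[...,1]-c[1])<.045
        for lo,hi in ((.06,.0735),(.0735,.079),(.079,.085),(.085,.096),(.06,.11)):
            s=near&(P[...,2]>lo)&(P[...,2]<hi); t=P[s][:,:2]*1000
            if len(t)>20:
                r=cv2.minAreaRect(t.astype(np.float32)); print(k,name,lo,hi,len(t),np.round(r[0],1),np.round(r[1],1),round(r[2],1))
im=np.hstack([cv2.imread("pics/w1.png")[100:300,130:380],cv2.imread("pics/w2.png")[0:200,150:400]])
cv2.imwrite("pics/w12.png",cv2.resize(im,(800,320)))
E
```

```text
1 sq 0.06 0.0735 428 [ 598.3 -105. ] [54.3 53.3] 13.7
1 sq 0.0735 0.079 341 [ 597.9 -105.3] [50.2 51. ] 12.5
1 sq 0.079 0.085 72 [ 586.5 -101. ] [48.5 23.8] 68.0
1 sq 0.085 0.096 1404 [ 597.7 -105.2] [48.1 48. ] 34.3
1 sq 0.06 0.11 2379 [ 598.3 -105. ] [54.3 53.3] 13.7
1 rj 0.06 0.0735 184 [566.2  27.6] [21.5 58.8] 25.5
1 rj 0.0735 0.079 174 [569.8  26.9] [26.4 59.8] 33.0
1 rj 0.079 0.085 39 [566.4  27.9] [19.9 57. ] 26.2
1 rj 0.085 0.096 187 [573.8  28.7] [34.7 60.2] 34.6
1 rj 0.06 0.11 2922 [583.7  35.8] [60.2 60.3] 30.9
1 bo 0.06 0.0735 85 [513.6 -37. ] [54.5 44.9] 70.2
1 bo 0.0735 0.079 306 [518.5 -38.2] [53.8 53.4] 89.4
1 bo 0.079 0.085 780 [518.6 -38.6] [49.4 49.2] 75.9
1 bo 0.085 0.096 143 [517.3 -37.5] [36.5 32.7] 89.9
1 bo 0.06 0.11 2073 [518. -38.] [54.  54.4] 89.0
2 sq 0.06 0.0735 343 [ 598.8 -105.6] [54.  54.1] 13.5
2 sq 0.0735 0.079 403 [ 598.8 -105.4] [50.4 50.6] 14.0
2 sq 0.085 0.096 1644 [ 598.5 -105.5] [47.6 48.1] 57.6
2 sq 0.06 0.11 2594 [ 598.8 -105.6] [54.  54.1] 13.5
2 rj 0.06 0.0735 154 [584.5  11.9] [13.2 49.7] 89.3
2 rj 0.0735 0.079 151 [585.   10.8] [44.7 10.4] 0.1
2 rj 0.079 0.085 25 [585.4  10.1] [40.   7.7] 0.5
2 rj 0.085 0.096 113 [584.5   9.5] [ 7.2 36.6] 88.9
2 rj 0.06 0.11 593 [584.5  11.9] [13.2 49.7] 89.3
2 bo 0.06 0.0735 87 [519.  -40.2] [52.2 54.9] 82.2
2 bo 0.0735 0.079 381 [518.9 -38.5] [53.4 53.9] 89.5
2 bo 0.079 0.085 974 [518.8 -38.8] [49.1 49.8] 11.3
2 bo 0.085 0.096 161 [518.5 -38. ] [36.  37.3] 3.1
2 bo 0.06 0.11 2570 [519.1 -38.8] [54.4 54.7] 74.6
```

View pics/w12.png

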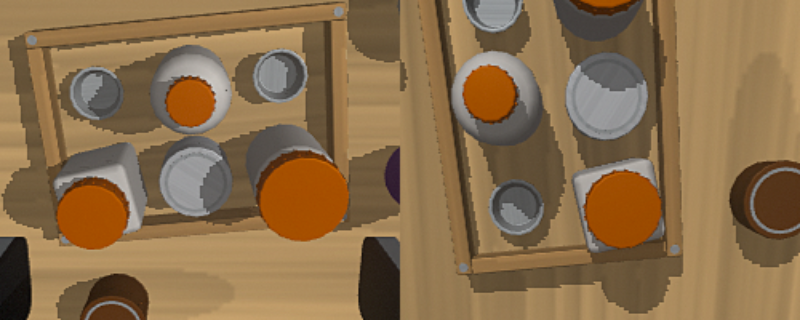

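```bash
python3 - <<'E'
from h import *
d=np.load("top0.npy")
for u,v in ((372,153),(440,153),(437,299),(372,299),(406,226)):
    z=d[v,u]; print(u,v,np.round(px2w("top",u,v,z if z>0 else .97),3))
for cam in("top","scene"):
    d=np.load(cam+"0.npy");v,u=np.mgrid[:384,:512];P=px2w(cam,u,v,d)
    s=(P[...,2]>.054)&(P[...,2]<.066)&(P[...,1]>.22)&(P[...,1]<.43)&(P[...,0]>.38)&(P[...,0]<.65)&(d>0)
    t=P[s][:,:2]*1e3; print(cam,len(t),cv2.minEnclosingCircle(t.astype(np.float32)),t.mean(0),np.median(P[s][:,2]))
    # tray raised rim
    s=(P[...,2]>.008)&(P[...,2]<.022)&(P[...,1]>-.45)&(P[...,1]<-.22)&(P[...,0]>.27)&(P[...,0]<.70)&(d>0)
    t=P[s][:,:2]*1e3; print(len(t),cv2.minAreaRect(t.astype(np.float32)))
E
```

```text
372 153 [ 0.68  -0.264 -0.001]
440 153 [ 0.678 -0.437 -0.001]
437 299 [ 0.316 -0.407  0.015]
372 299 [ 0.318 -0.247  0.02 ]
406 226 [ 0.494 -0.342  0.004]
top 2698 ((542.7991943359375, 320.6128234863281), 70.01323699951172) [542.60346891 320.19626917] 0.05941458904482527
1504 ((493.8635559082031, -334.74713134765625), (166.26377868652344, 366.4561767578125), 87.49535369873047)
scene 1801 ((545.4000854492188, 324.257080078125), 71.35834503173828) [549.51784582 325.93734382] 0.058560914182095636
448 ((496.3588562011719, -331.506103515625), (168.12985229492188, 366.7231750488281), 87.81771087646484)
```

Measurements agree between the two views:
- Feet at about 8 mm, with heights matching the text.
- 70 mm spacings, tray yaw of about 5°, square jar yaw of about 13.5°.
- Drip tray at (0.495,−0.335).

First pick is the bottle.

```bash
cat >> h.py <<'E'
HG=.036; ZC=.21
def pick(xy,ang,zfoot=.008,hg=HG,zc=ZC):
    manip.goto((xy[0],xy[1],zc),ori(ang))
    hit=manip.movel((xy[0],xy[1],zfoot+hg),max_speed=.12,force_limit=8)
    if hit: print("HIT on descent",manip.read_tool_pos(),manip.read_wrist_force()); return False
    o=fingers.command_gripper(.0); op=manip.read_opening(); print("grip",op)
    manip.movel((xy[0],xy[1],zc),max_speed=.15)
    print("after lift",manip.read_opening(),np.round(manip.read_wrist_force(),1),manip.read_time()); return True
def place(xy,ang,zfoot,hg=HG,zc=ZC,down=.15):
    manip.goto((xy[0],xy[1],zc),ori(ang))
    manip.movel((xy[0],xy[1],zfoot+hg+.008),max_speed=down)
    hit=manip.movel((xy[0],xy[1],zfoot+hg-.004),max_speed=.03,force_limit=5)
    print("contact",hit,np.round(manip.read_tool_pos(),4))
    fingers.command_gripper(.085)
    manip.movel((xy[0],xy[1],zc),max_speed=.15)
    print("placed",manip.read_opening(),np.round(manip.read_wrist_force(),1),manip.read_time())
def shot(cam,name):
    info=viewer.camera_info(cam);im,d=viewer.camera(cam);cv2.imwrite(f"pics/{name}.png",im);return im,d,info
E
python3 - <<'E'
from h import *
if pick((.5188,-.0385),185):
    shot("scene","s1")
E
```

```text
grip 0.05401903521949824
after lift 0.05408824503865668 [-0.7  0.8 -1.1] 10.1
```

View pics/s1.png

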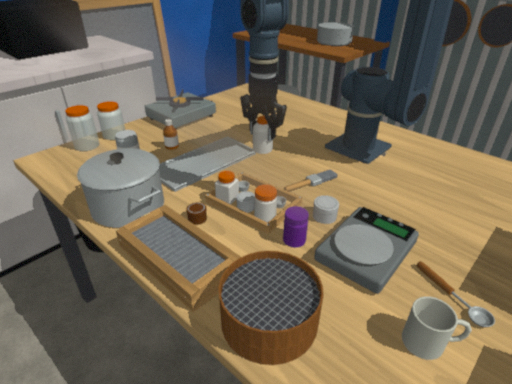

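The bottle hangs upright in the gripper at (262,137) and the others haven't moved. Next: place it, then move the other two.

```bash
python3 - <<'E'
from h import *
place((.39,-.331),185,.004)
shot("scene","s2")
if pick((.5842,.0360),95):
    place((.495,-.335),95,.004)
    shot("scene","s3")
E
python3 -c "
import cv2,numpy as np
cv2.imwrite('pics/s23.png',np.hstack([cv2.imread('pics/s%d.png'%i)[60:290,60:400] for i in (2,3)]))"
```

```text
contact True [ 0.3909 -0.332   0.0412]
placed 0.08510209261718567 [ 0.  -0.2 -0. ] 14.6417
grip 0.060302756361399826
after lift 0.059977257254521014 [-0.7 -0.  -3.4] 19.8583
contact True [ 0.4962 -0.3361  0.0413]
placed 0.0848452843433793 [-0.6  0.6  0.7] 24.525
```

View pics/s23.png

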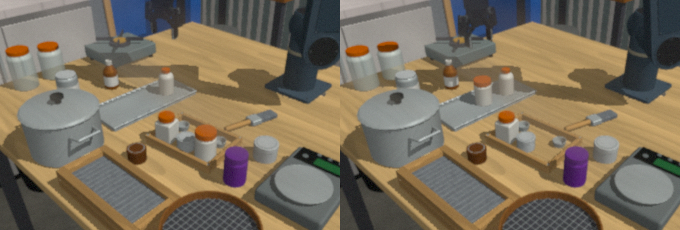

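The bottle and round jar both stand upright on the drip tray, at (167,82) in the left view and (482,92)/(506,80) in the right. Square jar next. After that I'll look at the tin and the tray with the wrist camera.

```bash
python3 - <<'E'
from h import *
if pick((.5985,-.1053),103.5):
    place((.600,-.340),88,.004)
    L=["round_jar_mid","bottle_mid","square_jar_mid"]
    manip.goto((.49,-.26,.30),ori(90)); manip.wait(.15)
    im,d,info=shot("wrist","w3"); analyze("wrist",L,im,d,info)
    manip.goto((.56,-.10,.28),ori(95)); manip.wait(.15)
    im,d,info=shot("wrist","w4"); analyze("wrist",["tin_mid","dish0_mid"],im,d,info)
    print(manip.read_time())
E
python3 -c "
import cv2,numpy as np
cv2.imwrite('pics/w34.png',cv2.resize(np.hstack([cv2.imread('pics/w%d.png'%i) for i in (3,4)]),(800,300)))"
```

```text
grip 0.053467288831655226
after lift 0.05287648802094182 [-0.2 -0.4 -1.8] 28.75
contact True [ 0.6012 -0.341   0.041 ]
placed 0.08494425940244918 [ 0.2  0.5 -1. ] 32.9833
round_jar_mid 0.91 px [261. 224.] zt 0.0950 mean [ 0.4972 -0.3342] circ [ 0.4976 -0.3351  0.0302] mid [ 0.4971 -0.3346] rect [58.4 59. ] 89.9
bottle_mid 0.88 px [170. 216.] zt 0.0988 mean [ 0.3912 -0.3308] circ [ 0.3911 -0.3314  0.0156] mid [ 0.391  -0.3313] rect [29.8 30.8] 42.2
square_jar_mid 0.56 px [346. 227.] zt 0.0909 mean [ 0.6007 -0.3381] circ [ 0.6017 -0.3403  0.024 ] mid [ 0.6017 -0.3397] rect [47.2 43.8] 34.2
tin_mid 0.56 px [285. 101.] zt 0.0477 mean [ 0.5903 -0.0346] circ [ 0.5905 -0.0351  0.0278] mid [ 0.5904 -0.0351] rect [53.7 54.2] 29.0
dish0_mid 0.8 px [222. 160.] zt 0.0247 mean [ 0.5267 -0.1105] circ [ 0.5266 -0.1101  0.0204] mid [ 0.5264 -0.1097] rect [39.7 39.2] 4.8
dish0_mid 0.62 px [285. 100.] zt 0.0477 mean [ 0.5902 -0.0347] circ [ 0.5904 -0.035   0.0279] mid [ 0.5903 -0.0351] rect [54.4 55. ] 33.9
35.0583
```

View pics/w34.png

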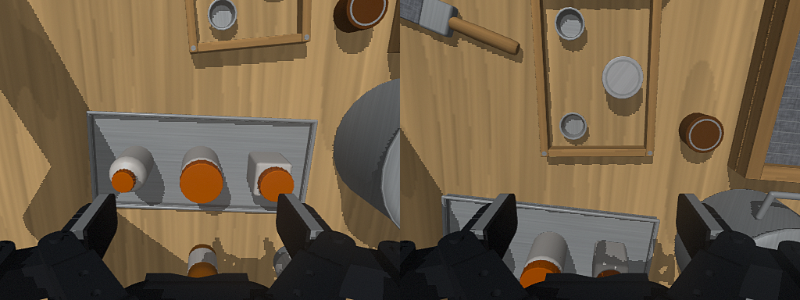

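The three containers stand on the drip tray, upright, with heights consistent with a 4 mm floor and centres well inside it (left view (130,165), (200,178), (270,178)). The tin is free at (622,77), unmoved, and so are the dishes. Picking the tin, then measuring the pan with the wrist camera before placing.

```bash
python3 - <<'E'
from h import *
if pick((.5904,-.0351),185,.008,hg=.007,zc=.18):
    manip.goto((.50,.32,.30),ori(180)); manip.wait(.15)
    im,d,info=shot("wrist","w5"); v,u=np.mgrid[:384,:512];P=px2w("wrist",u,v,d,info)
    s=(P[...,2]>.054)&(P[...,2]<.066)&(P[...,1]>.22)&(P[...,1]<.43)&(P[...,0]>.38)&(P[...,0]<.65)&(d>0)
    t=P[s][:,:2]*1e3; h=cv2.convexHull(t.astype(np.float32))[:,0]
    print(len(t),cv2.minEnclosingCircle(t.astype(np.float32)),np.median(P[s][:,2]),t.min(0),t.max(0),manip.read_time())
E
```

```text
grip 0.054140361405461
after lift 0.05418699722795231 [ 0.4  0.2 -0.8] 39.525
6203 ((544.9010009765625, 320.76995849609375), 69.77693176269531) 0.05919762744242407 [476.10277147 251.08245062] [575.50645989 390.457477  ] 41.1583
```

View pics/w5.png

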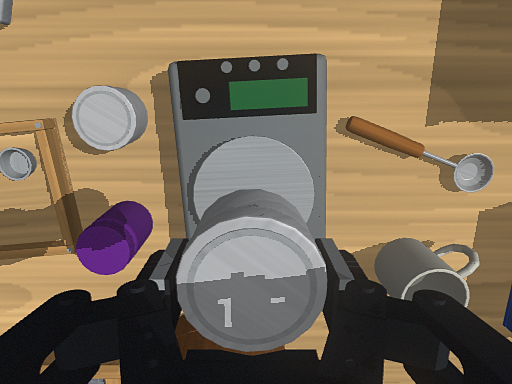

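The tin is held upright at (252,285), with the pan behind it at (254,190). The pan fits at (0.545, 0.321, 0.060), which agrees with the top camera. Placing the tin, then checking.

```bash
python3 - <<'E'
from h import *
place((.545,.3208),180,.060,hg=.007,zc=.2)
manip.goto((.50,.32,.30),ori(180)); manip.wait(.15)
im,d,info=shot("wrist","w6"); analyze("wrist",["tin_mid"],im,d,info)
v,u=np.mgrid[:384,:512];P=px2w("wrist",u,v,d,info)
s=(P[...,2]>.054)&(P[...,2]<.066)&(P[...,1]>.22)&(P[...,1]<.43)&(P[...,0]>.38)&(P[...,0]<.65)&(d>0)
t=P[s][:,:2]*1e3
print(cv2.minEnclosingCircle(t.astype(np.float32)),np.median(P[s][:,2]),manip.read_time())
E
```

```text
contact True [0.5463 0.3214 0.0682]
placed 0.08523319764532122 [-0.4 -0.5 -0.2] 44.4667
tin_mid 0.92 px [253. 208.] zt 0.0997 mean [0.5442 0.3212] circ [0.5453 0.3215 0.0278] mid [0.5449 0.3214] rect [52.9 55.1] 39.4
tin_mid 0.65 px [109. 120.] zt 0.0508 mean [0.4565 0.1563] circ [0.4573 0.1555 0.0356] mid [0.4568 0.1559] rect [69.7 70. ] 25.4
((545.3117065429688, 320.8831481933594), 69.86518859863281) 0.05921451332017422 45.2333
```

View pics/w6.png

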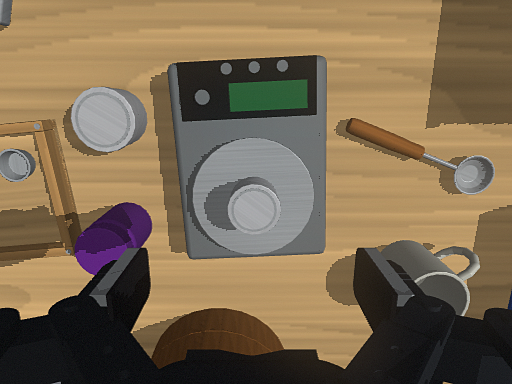

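The tin is upright at (253,208), within 1 mm of the pan's middle. Putting the containers back: square, round, then bottle.

```bash
python3 - <<'E'
from h import *
manip.goto((.45,.1,.25),ori(90))
for p,a,q,b in (((.6016,-.340),88,(.5985,-.1053),103.5),((.4973,-.335),90,(.5842,.0360),95),((.391,-.3312),185,(.5188,-.0385),185)):
    if not pick(p,a,.004): break
    place(q,b,.008)
L=["round_jar_mid","bottle_mid","square_jar_mid","dish0_mid"]
for k,(p,a) in enumerate([((.52,-.035,.30),180),((.56,-.14,.30),90)]):
    manip.goto(p,ori(a)); manip.wait(.2)
    im,d,info=shot("wrist",f"w{k+7}"); analyze("wrist",L,im,d,info)
shot("scene","s9")
print(manip.read_time())
E
python3 -c "
import cv2,numpy as np
cv2.imwrite('pics/e.png',cv2.resize(np.hstack([cv2.imread('pics/%s.png'%i) for i in ('w7','s9')]),(800,300)))"
```

```text
grip 0.053029458372847366
after lift 0.052660850723231886 [ 0.8  1.1 -1.6] 51.275
contact True [ 0.6001 -0.1057  0.045 ]
placed 0.08481753466555884 [-0.1  0.9 -0.4] 55.45
grip 0.060244771980617236
after lift 0.060000174726829614 [-0.4  0.  -3.4] 59.6333
contact True [0.5856 0.036  0.0455]
placed 0.08528479252295422 [ 0.2 -0.3 -0.4] 64.2333
grip 0.05374628403975838
after lift 0.05348469568778073 [-0.4  0.7 -2. ] 69.5
contact True [ 0.5202 -0.0387  0.0452]
placed 0.08506942688216483 [0.6 0.4 0.2] 73.9333
round_jar_mid 0.97 px [412. 223.] zt 0.0913 mean [0.5968 0.1528] circ [0.5974 0.1539 0.0304] mid [0.5974 0.153 ] rect [58.9 59. ] 0.1
round_jar_mid 0.6 px [316. 217.] zt 0.0992 mean [0.5855 0.0354] circ [0.5863 0.0355 0.0299] mid [0.5859 0.0356] rect [59.1 58.1] 24.6
bottle_mid 0.67 px [248. 157.] zt 0.1031 mean [ 0.5185 -0.0387] circ [ 0.519  -0.0388  0.0159] mid [ 0.5187 -0.0385] rect [30.1 29.8] 0.1
bottle_mid 0.17 px [303. 149.] zt 0.0249 mean [0.5138 0.0294] circ [0.5131 0.0288 0.0207] mid [0.5129 0.0286] rect [40.2 39.8] 2.6
square_jar_mid 0.66 px [192. 226.] zt 0.0951 mean [ 0.5999 -0.1059] circ [ 0.6006 -0.1059  0.0245] mid [ 0.6002 -0.1059] rect [46.9 46.9] 14.8
dish0_mid 0.56 px [189. 159.] zt 0.0246 mean [ 0.5271 -0.1115] circ [ 0.5263 -0.1098  0.0207] mid [ 0.5262 -0.1101] rect [39.6 40.1] 43.5
bottle_mid 0.65 px [211.  60.] zt 0.1031 mean [ 0.5197 -0.0389] circ [ 0.5197 -0.039   0.0157] mid [ 0.5198 -0.0389] rect [30.2 30.3] 35.1
square_jar_mid 0.86 px [290. 129.] zt 0.0950 mean [ 0.6012 -0.1058] circ [ 0.6014 -0.1062  0.0243] mid [ 0.6013 -0.1062] rect [46.4 47.2] 89.9
square_jar_mid 0.56 px [212.  61.] zt 0.1031 mean [ 0.5197 -0.0389] circ [ 0.5197 -0.039   0.0157] mid [ 0.5198 -0.0389] rect [30.2 30.3] 35.1
dish0_mid 0.73 px [225. 127.] zt 0.0247 mean [ 0.526  -0.1106] circ [ 0.5262 -0.1102  0.0206] mid [ 0.5268 -0.1102] rect [40.2 39.5] 89.4
76.6
```

View pics/e.png

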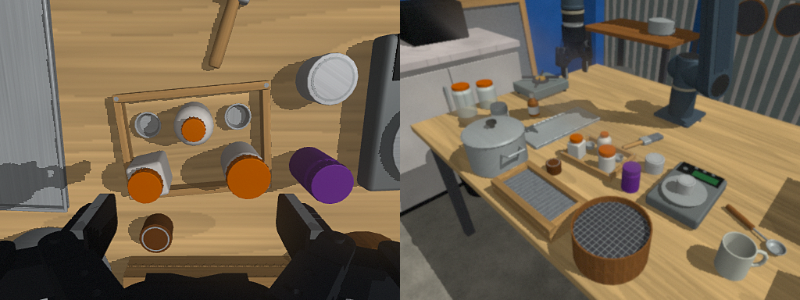

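All three stand upright in their places: (146,185), (193,130) and (248,177) in the left view, 2–3 mm or less from their start points. The tin is on the pan at (685,188) in the right view, and the dishes haven't moved. The gripper is clear, so I'm handing in.

```bash
python3 - <<'E'
from h import *
print(np.round(manip.read_wrist_force(),1)); manip.job_done()
E
```

```text
[ 0.7 -0.2  0.7]
the job is handed in; nothing more can be done
```

The job is done and handed in at about 77 s of the 138 s allowed; it reports no verdict. I moved the bottle, round jar and square jar to the drip tray. Then I put the tin (the smaller silver one, not the brown or the larger silver one) on the scale's pan and returned each container to its place.

| Last check | Result |
|---|---|
| Tin | within 1 mm of the pan's middle, measured just after placing; lid top at 0.100 m shows it upright |
| Round jar | about 2 mm from its start |
| Bottle | about 1 mm from its start |
| Square jar | about 2–3 mm from its start |
| Container heights | same lid heights as at the start, so upright |
| Dishes | right-hand one measured within 1 mm of its start; left-hand one about the same, but its match came under the wrong name with low confidence |
| Gripper | open and clear, wrist force about 1 N |

- **Camera disagreement:** the scene camera read positions about 4–7 mm off from the top and wrist cameras. I worked from the wrist camera, whose two views agreed to about 1 mm.
- **Network errors:** the network sometimes gave the wrong name, for example calling the square jar "bottle" or the tin "dish". I caught these from the heights and pictures, and none affected a move.
- **Round jar:** its final position comes from a single wrist view, because the second did not show it.

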